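Press a label holder behind the lip of a goldsmith's stock rack and hold it home

TASK

Take the yellow label holder out of its grooved wooden block and push it down behind the metal lip of the one empty label slot on the front of the stock rack, its white label facing the same way as the two blue ones already there. A spring strip in the slot pushes back: press the holder fully home by feel and keep it pressed there, finishing while your gripper still holds it down. Leave the other things on the bench where they are.

Things in the scene. Friction and masses are not known exactly. Their poses are not given: they have to be found in the camera images.
- holder: the yellow plastic label holder, loose, about 60 g, standing upright. Blade 60 mm wide (its y) x 5 mm thick (its x) x 50 mm high, and on top of it a grip bar 44 mm (y) x 12 mm (x) x 22 mm high, so 72 mm high in all; the grip bar's centre is 61 mm above the origin. Origin: centre of the blade's bottom edge; z up; the white label is on its -x side
- holder_front (a point): point at the centre of the grip bar's front face (the side with the white label), 6 mm in front of (-x) and 61 mm above the holder's origin
- block: fixed pale wooden block, 60 (x) x 90 (y) x 33 mm high, with a groove along its y, 7.6 mm wide, 70 mm long, with its floor 12 mm above the block's underside, in which the holder stands, label towards the block's -x. Origin: centre of its underside
- slot: the empty label slot, fixed on the rack; front (-x) faces the robot roughly. A gap 8 mm (x) by 68 mm (y) centred on the origin, between aluminium front lip and dark back plate, both upright to 36 mm above the origin, then flaring out at 45 deg to 42 mm high and 12 mm either side. End cheeks 36 mm high. Hard floor (holder home) 12 mm above the origin. Origin: centre of its underside, 30 mm above the bench; z up
- rack: fixed wooden stock rack, 190 (x) x 300 (y) mm; origin at bench height under the middle of its three slot places, 92 mm apart along its y on a front ledge 30 mm high. Two places carry slots with blue holders already home; the third, any of them, is the empty slot. Heights above the bench: shelf 44 mm, stock bins 80 mm (from x = 75 mm), back board 115 mm (from x = 155 mm)
- strip (a joint): brass spring strip in the slot, 40 mm long, that the holder's bottom edge pushes down: 0 = up (its top 20 mm above the slot's origin), 0.008 m = fully down, level with the hard floor (holder home). It pushes back with 3 N at 0, rising to 8 N at 0.008, and lifts the holder again when let go
- jar: loose small amber jar with a black cap, 48 mm diameter, 60 mm high; origin centre of its underside; a bystander
- bowl: loose steel bowl, 140 mm across, 60 mm high; origin centre of its underside; a bystander
- brick: loose grey soldering brick 75 x 55 x 28 mm; origin centre of its underside; a bystander
- driver: loose screwdriver with a red handle, 170 mm long, lying along its x; a bystander
- pliers: loose pliers with black grips, about 160 mm long, lying along its x, 12 mm high; a bystander
- hammer: loose hammer, 220 mm long, lying along its x; a bystander
Things that resemble listed ones, but are neither listed nor needed, are in the scene too. There is more than one size of the block; the one meant has the size given above.

How it is judged:
On the way, in this order (a step that is already met when the one before it is completed fails the run):
1. the holder is lifted clear out of the block, in the gripper (z of holder in the frame of block above 0.04 m and contact force between the fingers and holder above 2 N), for 0.1 s.
2. the holder's blade is down behind the lip of the empty slot, label to the front (x of holder in the frame of slot between -0.005 and 0.005 m and y of holder in the frame of slot between -0.007 and 0.007 m and x of holder_front in the frame of slot below 0 m and angle between holder's own z axis and vertical below 0.2 rad and z of holder in the frame of slot below 0.03 m), for 0.1 s.
At the end, for the whole second after the job is handed in: yellow holder in the empty slot behind the lip (within 5 mm across, 7 mm along, tilt under 0.2 rad), label to the front, bottom within 3 mm of the floor, strip pushed down over 6 of 8 mm, pressing on the slot with over 4 N, the gripper still bearing on it with over 2 N (x of holder in the frame of slot between -0.005 and 0.005 m and y of holder in the frame of slot between -0.007 and 0.007 m and x of holder_front in the frame of slot below 0 m and angle between holder's own z axis and vertical below 0.2 rad and z of holder in the frame of slot below 0.015 m and value of joint strip above 0.006 m and contact force between holder and slot above 4 N and contact force between the fingers and holder above 2 N); the arm keeps its last pose, push and grip.
It fails at once if a bystander is pushed more than 30 mm (distance of any of jar, bowl, brick, driver, pliers, hammer from where it was at the start of the episode above 0.03 m).
It also fails if it takes over 38 s, if anything falls off the work surface, if the arm or the gripper's body presses on something with over 40 N, if the wrist force passes 120 N, or if a joint passes its speed limit or range.

ROBOT

A 7-joint arm with a two-finger parallel gripper is mounted at the origin on the work surface. World frame = base frame: x ahead of the robot, y to its left, z up, the work surface at z = 0. Lengths are in m, angles in rad, forces in N, time in s.
With the tool pointing down it reaches from about 0.4 to 0.9 m from the base axis. Payload 5.5 kg.
Tool frame: the origin (TCP) lies midway between the tips of the shut fingers; the grasp point (between the pads) lies 19 mm behind it (manip.grip_depth is the distance from the TCP to the grasp point, in m); z points along the fingers, y is the line along which they close (so a half turn about z gives the same grasp; the last joint's range is limited). The gripper opens to 92 mm and grips with 3 to 60 N. Pads are 19 mm wide; open, the fingers measure 130 mm over their backs; the gripper's body (75 mm by 190 mm) begins 47 mm behind the grasp point.
Start: joints at [1.448, 0.501, -0.427, 1.55, 0.221, 1.138, -0.21], TCP at [0.245, -0.602, 0.227] pointing down, gripper open.
Joint ranges: [-2.88, 2.88], [-0.31, 2.03], [-1.54, 1.56], [0.2, 2.42], [-1.41, 4.55], [0.19, 2.02], [-2.57, 2.57]. Speed limits (rad/s): [2.57, 2.57, 3.14, 3.14, 3.14, 3.14, 3.14].

INTERFACE

Orientations are given as a unit quaternion [x, y, z, w].
In Python, from bench import manip, effector, viewer gives the robot as it stands. Calls block until the motion is done:
- manip.move_pose(position, orientation): joint-space move of the TCP to a pose.
- manip.servo_line(position, ori=None, vel=0.15): straight line of the TCP; ori=None keeps the orientation; vel is the mean speed in m/s.
- manip.movej(angles): joint-space move.
- effector.open_jaws() and effector.close(f_grip=None): open the fingers fully, or close them until they stop; f_grip is the grip in N (None keeps the last).
- manip.sleep(seconds).
- manip.solve_ik(position, orientation): joint angles nearest the present ones, or None.
- viewer.get_image(name): name is "scene" or "top" or "wrist"; returns the picture (480x640x3 uint8, red, green, blue); there is no depth.
- viewer.get_calibration(name): a dict with "vfov" (degrees; the focal length in pixels is half the picture's height over the tangent of half this angle, whatever the lens; pixels are square), "cx", "cy" (the principal point, pixels), "eye" and "attitude" of the camera in the world. Camera axes: x right, y down, z forward; pixel columns grow to the right and rows downward; lengths in m; the calibration is good to about 2 mm. A picture is of the moment at which its call begins: read the wrist's pose just before it. get_calibration takes no time and is no camera call; for the wrist camera it gives the pose at the moment of the call.
A pose or a line that the arm cannot do raises manip.PlanningError and nothing moves.
- manip.hand_in(): hands the job in; it is judged then, once.
Readings, each from a call of its own:
- manip.current_clock(): time.
- manip.current_q(): joint angles.
- manip.current_joint_velocities(): joint speeds.
- manip.current_tau(): joint torques, N m.
- manip.current_tool_pos(): TCP position.
- manip.current_tcp_rot(): TCP orientation.
- manip.current_force(): force on the tool from outside, world axes, zero at the start.
- manip.current_wrist_torque(): the same for the moment, N m.
- manip.current_finger_gap(): finger opening in m.
- manip.current_gripper_force(): force on a finger pad.
Only numpy, scipy, OpenCV 4.12 (cv2) and the standard library are available. Lean on these libraries where they do the work, as an engineer would, in place of code of your own. Each camera call takes 0.05 s, during which the arm holds its last target. There are 200 camera calls.

## Working session

There is one attempt and no reset: what is moved stays moved. The work goes in short steps, each a Python script; the robot and the scene stay as the last script left them, time stands still between calls to the robot, and variables do not carry over. Pictures are saved under pics/ and viewed, at most 10 in all, crops included, and the job is handed in when it is done.

```bash
mkdir -p pics; cat > h.py <<'E'
import numpy as np, cv2
from scipy.spatial.transform import Rotation as R
from bench import manip, effector, viewer
def snap(n,f):
    im=viewer.get_image(n); cv2.imwrite('pics/'+f,im[:,:,::-1]); return im
E
python3 - <<'E'
from h import *
a=snap('scene','s1.png');b=snap('top','t1.png')
for n in('scene','top','wrist'): print(viewer.get_calibration(n))
print(manip.current_clock(), manip.current_tcp_rot(), manip.current_tool_pos())
E
```

```text
{'vfov': 42.177125111696284, 'cx': 316.3269591607973, 'cy': 237.07828580654322, 'eye': array([1.61898048, 0.04645428, 0.80063886]), 'attitude': array([ 0.60871852,  0.63998125, -0.33163342, -0.3315193 ])}
{'vfov': 45.22270751740186, 'cx': 316.65993368281937, 'cy': 239.94734052437445, 'eye': array([ 0.30599849, -0.0015237 ,  1.45112476]), 'attitude': array([ 0.71206884, -0.6968474 ,  0.06100701, -0.06033091])}
{'vfov': 66.08224179553805, 'cx': 323.09541442830294, 'cy': 249.36673671922432, 'eye': array([ 0.31992278, -0.57194637,  0.38396663]), 'attitude': array([ 0.82002841, -0.55213564, -0.08498515,  0.12440721])}
0.1 [ 9.81445343e-01  1.91740184e-01 -1.51718922e-04 -8.47192136e-04] [ 0.24430101 -0.60167263  0.22581961]
```

View pics/t1.png

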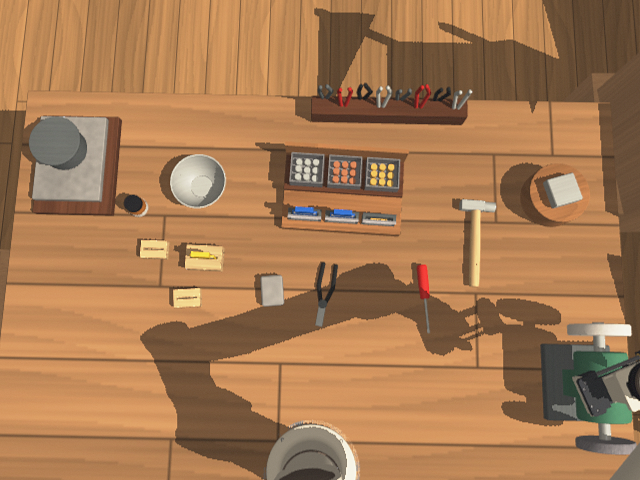

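View pics/s1.png

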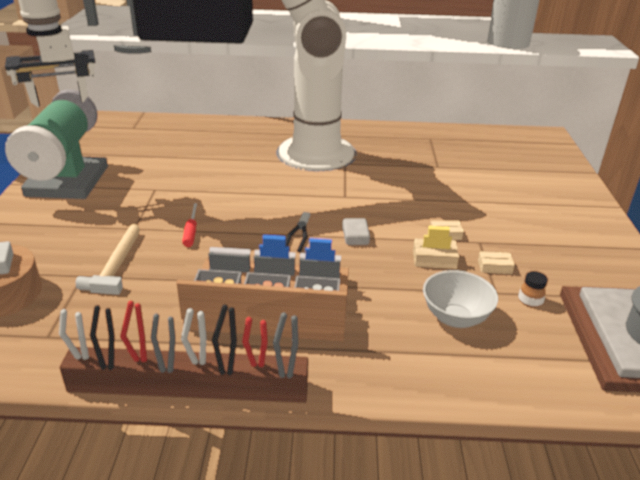

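The top view shows three pale blocks: (153,249), (187,297), and (203,257). Only the largest, at (203,257), carries the yellow holder, so that is the one meant. Blue holders sit at (303,214) and (341,215), and the empty slot is the right one at (379,219). I'll confirm with an enlarged crop and compute positions.

```bash
cat >> h.py <<'E'
def ray(n,u,v,z,c=None):
    c=c or viewer.get_calibration(n); f=240/np.tan(np.radians(c['vfov'])/2)
    d=R.from_quat(c['attitude']).apply([(u-c['cx'])/f,(v-c['cy'])/f,1]); e=c['eye']
    return e+d*(z-e[2])/d[2]
def proj(c,p):
    f=240/np.tan(np.radians(c['vfov'])/2)
    q=R.from_quat(c['attitude']).inv().apply(np.asarray(p)-c['eye']); return q[...,:2]/q[...,2:]*f+[c['cx'],c['cy']]
E
python3 - <<'E'
from h import *
t=cv2.imread('pics/t1.png');s=cv2.imread('pics/s1.png')
a=cv2.resize(t[235:280,170:240],(400,257),interpolation=cv2.INTER_CUBIC)
b=cv2.resize(t[195:240,275:410],(800,267),interpolation=cv2.INTER_CUBIC)
c=cv2.resize(s[215:275,405:475],(400,257*400//300),interpolation=cv2.INTER_CUBIC)
o=np.zeros((600,800,3),np.uint8);o[:257,:400]=a;o[:c.shape[0],400:]=c[:600];o[333:600,:]=cv2.resize(b,(800,267))
cv2.imwrite('pics/crop1.png',o)
print(ray('top',203,257,.033),ray('top',203,254,.084),ray('top',379,219,.07),ray('top',341,215,.1))
for p in [(146,204),(183,258)]:pass
E
```

```text
[0.50292841 0.28106752 0.033     ] [0.50309875 0.27130437 0.084     ] [ 0.60103703 -0.15178006  0.07      ] [ 0.60242616 -0.0573553   0.1       ]
```

View pics/crop1.png

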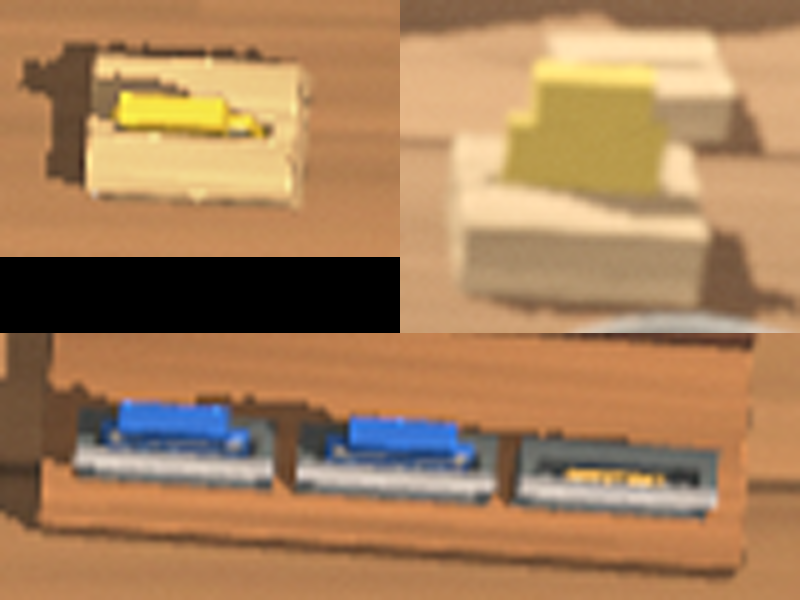

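The crop shows a plain yellow back on the +x side, so the label should face −x, which I'll check close by. The empty slot with the brass strip is at the right of the rack. Next I'll work out yaws and fly above the holder.

```bash
cat >> h.py <<'E'
def down(yaw,flip=1):
    "tool z down; tool y along holder x axis (yaw=holder yaw); flip = sign"
    y=flip*np.array([np.cos(yaw),np.sin(yaw),0]);z=np.array([0,0,-1.]);return R.from_matrix(np.c_[np.cross(y,z),y,z]).as_quat()
E
python3 - <<'E'
from h import *
def yw(a,b,z):
    d=ray('top',*a,z)-ray('top',*b,z); return np.arctan2(-d[0],d[1])
print('block',yw((186.6,245),(222.5,247.2),.033),'rack',yw((282.1,226.5),(399.9,235.8),.03))
c=viewer.get_calibration('wrist');T=R.from_quat(manip.current_tcp_rot())
Rc=T.inv()*R.from_quat(c['attitude']); ec=T.inv().apply(c['eye']-manip.current_tool_pos())
print('cam z in tool',Rc.apply([0,0,1]),'x',Rc.apply([1,0,0]),ec)
for fl in(1,-1):
  for p in [(.45,.28,.25),(.503,.275,.16),(.6,-.15,.2)]:
    q=manip.solve_ik(p,down(0,fl)); print(fl,p,None if q is None else np.round(q,2))
    e=np.array(p)+R.from_quat(down(0,fl)).apply(ec); cc=dict(c,eye=e,attitude=(R.from_quat(down(0,fl))*Rc).as_quat())
    print(proj(cc,[.503,.275,.07]),proj(cc,[.6,-.15,.07]))
E
```

```text
block -0.040089987324321216 rack -0.058311933946567966
cam z in tool [-2.97906885e-01 -4.33553737e-04  9.54594836e-01] x [-5.58041540e-04  9.99999805e-01  2.80023760e-04] [ 0.08125362  0.00064869 -0.15814617]
1 (0.45, 0.28, 0.25) [ 0.36  0.54 -1.29  1.81  0.56  1.22 -1.09]
[378.68106774 229.85939257] [439.40077152 550.15703266]
1 (0.503, 0.275, 0.16) [ 0.33  0.82 -1.3   1.79  0.85  1.22 -1.22]
[322.3409241  254.51119706] [415.14228436 638.95757865]
1 (0.6, -0.15, 0.2) [ 0.88  0.63 -0.98  1.65  0.56  1.17 -0.24]
[ 114.22459635 -635.03587529] [322.45099998 239.16248776]
-1 (0.45, 0.28, 0.25) [ 0.36  0.54 -1.29  1.81  0.56  1.22  2.05]
[265.95154759 219.55071747] [  69.06113344 -481.2813437 ]
-1 (0.503, 0.275, 0.16) [ 0.33  0.82 -1.3   1.79  0.85  1.22  1.92]
[322.3409241  254.51119706] [  54.90410509 -853.39408669]
-1 (0.6, -0.15, 0.2) [-0.39  0.56  0.83  1.69 -0.45  1.09 -2.57]
[406.89837548 593.6984935 ] [322.45099998 239.16248776]
```

```bash
python3 - <<'E'
from h import *
import json
def look(p,yaw,f):
    manip.move_pose(p,down(yaw)); c=viewer.get_calibration('wrist'); snap('wrist',f)
    json.dump({k:np.asarray(v).tolist() for k,v in c.items()},open('pics/'+f+'.json','w')); print(f,manip.current_clock(),manip.current_tool_pos())
look([.565,-.15,.24],-.058,'w_slot.png')
look([.455,.275,.22],-.04,'w_hold.png')
E
```

```text
w_slot.png 2.15 [ 0.56460539 -0.1519655   0.23969461]
w_hold.png 3.8167 [0.45607109 0.27362982 0.21982756]
```

View pics/w_slot.png

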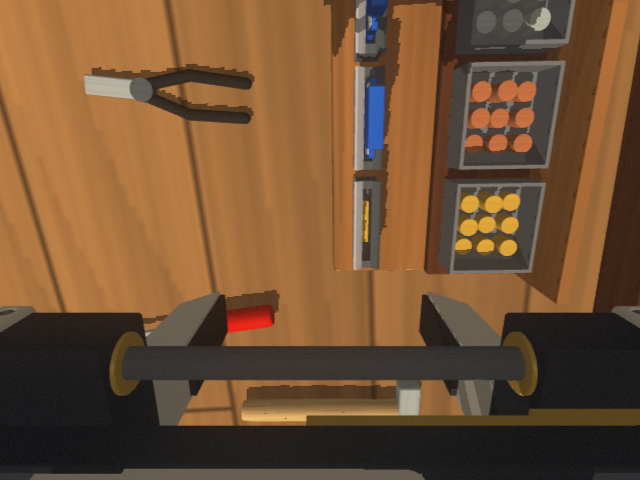

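View pics/w_hold.png

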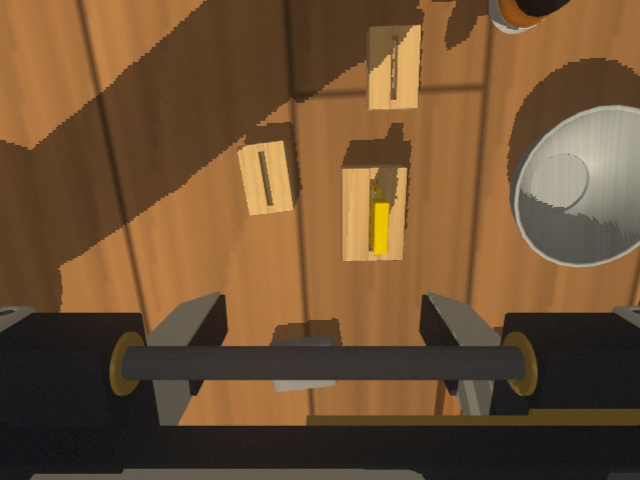

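Wrist slot view: the empty slot is at about (368,223), with the brass strip at (367,222). Wrist holder view: the block spans (343–407, 165–261) and the yellow bar sits at (381,228). I'll enlarge both to pick edges.

```bash
python3 - <<'E'
from h import *
a=cv2.imread('pics/w_slot.png')[170:280,330:400];b=cv2.imread('pics/w_hold.png')[155:270,335:412]
k=5.4
o=np.zeros((600,800,3),np.uint8)
for i,m in enumerate((a,b)):
    r=cv2.resize(m,None,fx=5,fy=5,interpolation=cv2.INTER_CUBIC);o[:r.shape[0],i*400:i*400+r.shape[1]]=r[:600,:400]
cv2.imwrite('pics/crop2.png',o)
E
```

```text
(no output)
```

View pics/crop2.png

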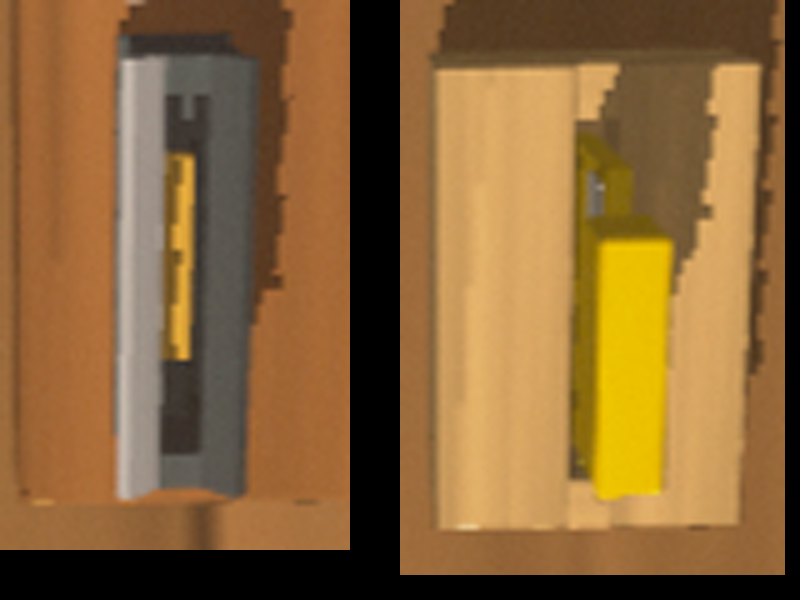

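```bash
python3 - <<'E'
from h import *
import json
def fit(f,pts,ox,oy,z):
    c={k:np.array(v) for k,v in json.load(open('pics/'+f+'.json')).items()}
    P=np.array([ray('',ox+x/5,oy+y/5,z,c)[:2] for x,y in pts]); print(f,'ctr',P.mean(0),'yaws',[np.arctan2(-(d:=P[i]-P[j])[0],d[1]) for i,j in((0,3),(1,2))],'w',[np.linalg.norm(P[0]-P[1]),np.linalg.norm(P[3]-P[2])],'l',np.linalg.norm(P[0]-P[3]),np.linalg.norm(P[1]-P[2]))
fit('w_slot.png',[(120,55),(258,60),(245,496),(118,498)],330,170,.072)
fit('w_slot.png',[(165,155),(193,155),(190,360),(165,360)],330,170,.05)
fit('w_hold.png',[(200,240),(272,240),(262,492),(200,497)],335,155,.084)
fit('w_hold.png',[(35,65),(360,65),(340,525),(37,528)],335,155,.033)
E
```

```text
w_slot.png ctr [ 0.60477407 -0.15456682] yaws [np.float64(-0.04147358425944982), np.float64(-0.04473154324223361)] w [np.float64(0.02417941447250419), np.float64(0.02387679915499985)] l 0.08256747787597835 0.08128427576295204
w_slot.png ctr [ 0.60589831 -0.15490357] yaws [np.float64(-0.029664290902826886), np.float64(-0.03967898047269659)] w [np.float64(0.005309979736264893), np.float64(0.004904268068734618)] l 0.04050044732192195 0.040488532003382684
w_hold.png ctr [0.50484779 0.27785936] yaws [np.float64(-0.0010134221924202598), np.float64(-0.028738958767035035)] w [np.float64(0.011560521997985261), np.float64(0.010381049526427997)] l 0.04345380309611469 0.04253793672089319
w_hold.png ctr [0.50478643 0.27783535] yaws [np.float64(-0.023199300231617967), np.float64(-0.01954081649748031)] w [np.float64(0.05954428325330221), np.float64(0.05986121638571743)] l 0.08974362516429714 0.08910766341400503
```

Label is visible on the −x face of the yellow blade (crop 2, 597,190), and the measured sizes match the given ones. Now the grasp.

```bash
python3 - <<'E'
from h import *
q=down(-.021)
manip.move_pose([.5048,.2779,.13],q); manip.sleep(.2);print(manip.current_tool_pos(),manip.current_force())
manip.servo_line([.5048,.2779,.054],vel=.08); manip.sleep(.2);print(manip.current_tool_pos(),manip.current_force())
effector.close(f_grip=50);manip.sleep(.2)
print(manip.current_clock(),manip.current_finger_gap(),manip.current_gripper_force(),manip.current_tool_pos(),manip.current_force())
c=viewer.get_calibration('wrist')
manip.servo_line([.5048,.2779,.18],vel=.1);manip.sleep(.2)
print(manip.current_clock(),manip.current_finger_gap(),manip.current_gripper_force(),manip.current_tool_pos(),manip.current_force())
c=viewer.get_calibration('wrist');snap('wrist','w_grip.png')
E
```

```text
[0.50501885 0.27892282 0.13220804] [ 0.85400493 -0.30835729  0.05483822]
[0.5051505  0.2780108  0.05449841] [-0.04170775  0.52093174 -0.56455355]
7.225 0.011461344707439874 49.998672008514404 [0.50476428 0.27785868 0.05397161] [ 0.46033554 -0.28628762 -0.76687408]
8.8333 0.011708066718742399 49.998716711997986 [0.50455715 0.27780941 0.17952797] [ 0.14043476  0.39497986 -0.7246773 ]
```

View pics/w_grip.png

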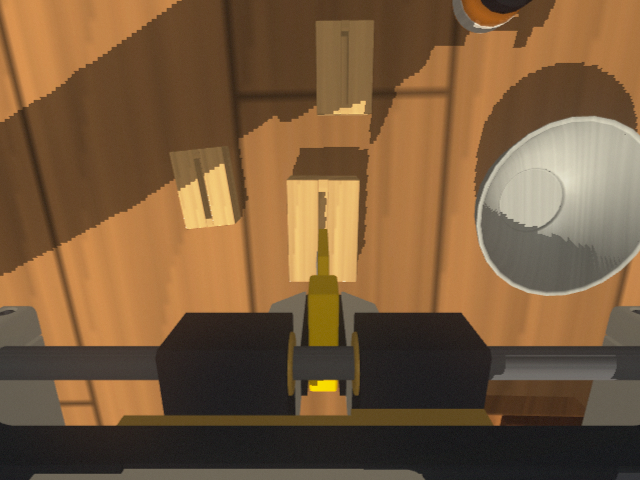

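The bar is held centrally between the fingers at (323,330), with the block below it empty. Next I'll move over the slot and check the alignment from close by.

```bash
python3 - <<'E'
from h import *
c=viewer.get_calibration('wrist');p=manip.current_tool_pos()
print('bar far edge dy',ray('wrist',323,277,p[2]+.03,c)-p,'near',ray('wrist',323,390,p[2]+.03,c)-p)
q=down(-.043)
manip.move_pose([.605,-.1547,.20],q)
manip.servo_line([.605,-.1547,.132],vel=.1);manip.sleep(.3)
print(manip.current_clock(),manip.current_tool_pos(),R.from_quat(manip.current_tcp_rot()).as_matrix()[:,1],manip.current_force())
c=viewer.get_calibration('wrist');a=snap('wrist','w_s2.png')
b=snap('scene','s2.png')
o=np.zeros((600,800,3),np.uint8)
r=cv2.resize(a[150:400,240:400],(384,600),interpolation=cv2.INTER_CUBIC);o[:,:384]=r
r=cv2.resize(b[200:320,170:253],(415,600),interpolation=cv2.INTER_CUBIC);o[:,385:]=r
cv2.imwrite('pics/crop3.png',o[:,:,::-1])
print(proj(c,[[.605-.012,-.1547+.041,.072],[.605+.012,-.1547+.041,.072]]))
E
```

```text
bar far edge dy [0.0013264  0.02954705 0.03      ] near [ 0.00025289 -0.02045649  0.03      ]
11.65 [ 0.60532047 -0.15482069  0.13255887] [ 9.99067598e-01 -4.31644078e-02  8.76138548e-04] [ 0.29212344  0.46954347 -0.17274402]
[[298.46421259 204.06452238]
 [338.58556454 202.32793699]]
```

View pics/crop3.png

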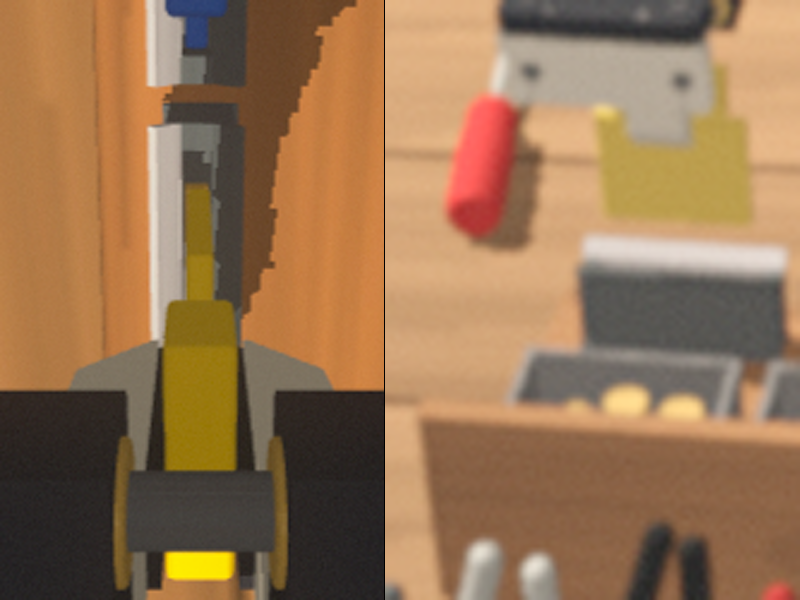

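```bash
python3 - <<'E'
from h import *
c=viewer.get_calibration('wrist');s=viewer.get_calibration('scene');p=manip.current_tool_pos();Y=R.from_euler('z',-.043)
print([ (ray('wrist',240+200/2.4,150+v/2.4,p[2]+.03,c)-p).round(4) for v in(345,580)])
for d in (0,):
  w=lambda l:p+Y.apply(l)
  print('blade bottom pred scene',(proj(s,[w([0,-.03,-.042]),w([0,.03,-.042])])-[170,200])*5+[385,0])
  S=np.array([.605,-.1547,.072]);print('slot top pred',(proj(s,[S+Y.apply([.012,-.041,0]),S+Y.apply([.012,.041,0])])-[170,200])*5+[385,0])
  print('blade top +y corners wrist',(proj(c,[w([-.0025,.03,.008]),w([.0025,.03,.008])])-[240,150])*2.4)
  print('blade bottom +y corners wrist',(proj(c,[w([-.0025,.03,-.042]),w([.0025,.03,-.042])])-[240,150])*2.4)
  print('slot corners wrist',(proj(c,[S+Y.apply([-.012,.041,0]),S+Y.apply([.012,.041,0])])-[240,150])*2.4)
E
```

```text
[array([0.0018, 0.0228, 0.03  ]), array([-0.0001, -0.0213,  0.03  ])]
blade bottom pred scene [[601.25916792 214.11735264]
 [749.88064434 223.67659143]]
slot top pred [[571.18863254 266.82902459]
 [774.21934389 280.09185677]]
blade top +y corners wrist [[181.55603589 257.33090522]
 [209.52294196 257.32052499]]
blade bottom +y corners wrist [[185.85673162 189.08016665]
 [207.34450107 189.07069786]]
slot corners wrist [[147.99785396 127.7470858 ]
 [244.49443159 127.698535  ]]
```

```bash
python3 - <<'E'
from h import *
b=cv2.imread('pics/s2.png');
for r in (242,250,254,257,260,264): print(r,[(u,*b[r,u]) for u in list(range(207,214))+list(range(246,254))])
E
```

```text
242 [(207, np.uint8(124), np.uint8(167), np.uint8(214)), (208, np.uint8(121), np.uint8(166), np.uint8(212)), (209, np.uint8(124), np.uint8(168), np.uint8(214)), (210, np.uint8(124), np.uint8(167), np.uint8(214)), (211, np.uint8(121), np.uint8(167), np.uint8(213)), (212, np.uint8(122), np.uint8(171), np.uint8(215)), (213, np.uint8(109), np.uint8(169), np.uint8(210)), (246, np.uint8(127), np.uint8(170), np.uint8(217)), (247, np.uint8(123), np.uint8(168), np.uint8(215)), (248, np.uint8(125), np.uint8(169), np.uint8(216)), (249, np.uint8(125), np.uint8(170), np.uint8(216)), (250, np.uint8(125), np.uint8(170), np.uint8(216)), (251, np.uint8(124), np.uint8(170), np.uint8(216)), (252, np.uint8(124), np.uint8(171), np.uint8(217)), (253, np.uint8(125), np.uint8(171), np.uint8(217))]
250 [(207, np.uint8(124), np.uint8(169), np.uint8(217)), (208, np.uint8(131), np.uint8(172), np.uint8(215)), (209, np.uint8(163), np.uint8(187), np.uint8(217)), (210, np.uint8(190), np.uint8(200), np.uint8(215)), (211, np.uint8(199), np.uint8(207), np.uint8(217)), (212, np.uint8(199), np.uint8(207), np.uint8(218))
[... 2836 characters left out ...]
8, np.uint8(113), np.uint8(154), np.uint8(205)), (209, np.uint8(91), np.uint8(116), np.uint8(153)), (210, np.uint8(84), np.uint8(92), np.uint8(100)), (211, np.uint8(80), np.uint8(82), np.uint8(82)), (212, np.uint8(84), np.uint8(86), np.uint8(87)), (213, np.uint8(81), np.uint8(87), np.uint8(86)), (246, np.uint8(82), np.uint8(86), np.uint8(87)), (247, np.uint8(85), np.uint8(86), np.uint8(86)), (248, np.uint8(77), np.uint8(81), np.uint8(83)), (249, np.uint8(79), np.uint8(90), np.uint8(111)), (250, np.uint8(94), np.uint8(125), np.uint8(172)), (251, np.uint8(114), np.uint8(159), np.uint8(213)), (252, np.uint8(116), np.uint8(164), np.uint8(219)), (253, np.uint8(107), np.uint8(148), np.uint8(202))]
```

The wrist view shows the blade tip at crop (197,187), centred between the slot flares (148–244). Scene and wrist views agree to 1–2 mm along y, so I'll shift y by +1 mm and descend with force checks.

```bash
python3 - <<'E'
from h import *
x,y=.6048,-.1537
F=lambda:np.mean([manip.current_force() for _ in range(5)],0)
f0=F()
for z in (.112,.104,.098,.093,.090,.0875,.0855,.0845,.0835,.0825,.0815,.080,.0785,.077):
    manip.servo_line([x,y,z],vel=.03); manip.sleep(.1)
    f=F()-f0; print(z,manip.current_tool_pos().round(4),f.round(1),round(manip.current_clock(),2))
    if f[2]>22 or np.hypot(f[0],f[1])>12: break
E
```

```text
0.112 [ 0.605  -0.1537  0.1122] [1.3 0.1 0.3] 12.67
0.104 [ 0.6049 -0.1536  0.104 ] [ 0.8 -0.2  0.6] 13.18
0.098 [ 0.6048 -0.1536  0.098 ] [ 0.1  0.4 -0. ] 13.63
0.093 [ 0.6048 -0.1537  0.093 ] [ 0.9 -0.3 -0.3] 14.05
0.09 [ 0.6053 -0.1537  0.0905] [ 0.9 -0.1  3.8] 14.4
0.0875 [ 0.6053 -0.1537  0.0878] [ 2.6 -1.1  5.2] 14.75
0.0855 [ 0.6053 -0.1537  0.086 ] [1.4 0.2 7.6] 15.1
0.0845 [ 0.6053 -0.1537  0.085 ] [ 1.8 -0.9  6.8] 15.45
0.0835 [ 0.6053 -0.1537  0.0841] [1.6 0.4 8.4] 15.8
0.0825 [ 0.6054 -0.1537  0.0839] [-1.1 -1.  13.3] 16.15
0.0815 [ 0.6056 -0.1537  0.0839] [-3.2 -0.5 18.7] 16.5
0.08 [ 0.6058 -0.1537  0.0838] [-5.1 -0.4 29.6] 16.85
```

The holder reached the hard floor: z stopped at 0.0839 m (0.084 predicted) and the force is rising steeply. I'll ease to about 17 N, confirm it holds, take one look, and hand in.

```bash
python3 - <<'E'
from h import *
manip.servo_line([.6048,-.1537,.0812],vel=.03); manip.sleep(.6)
print(manip.current_force(),manip.current_gripper_force(),manip.current_tool_pos(),manip.current_clock())
a=snap('wrist','w_end.png')
cv2.imwrite('pics/crop4.png',cv2.resize(a[150:400,240:400],(384,600))[:,:,::-1])
E
```

```text
[-3.9659734   0.27871464 20.63551235] 50.00357508659363 [ 0.60564404 -0.15367055  0.08386335] 17.7
```

View pics/crop4.png

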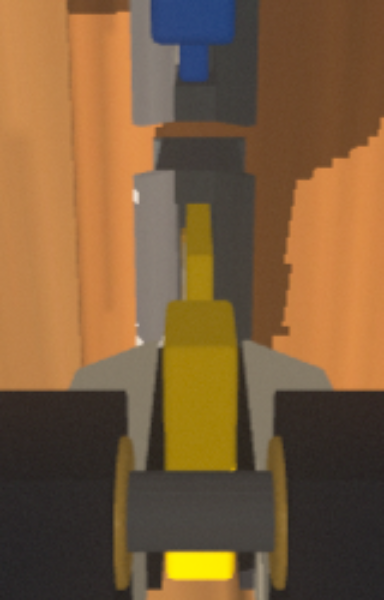

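The yellow blade end at (198,205) is seated between lip and back plate, level with the blue neighbour at (195,60). It is pressed with about 20 N, so I'm handing in.

```bash
python3 -c "
from bench import manip
print(manip.hand_in())"
```

```text
the job is handed in; nothing more can be done
None
```

The yellow holder is pressed fully home in the empty slot, label to the front, with the gripper still holding it down at about 20 N; the job is handed in at about 18 s, but no verdict came back.

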